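# Fish the turned weight out of the extraction inlet

### The job

A turned wooden paperweight has fallen into the deep dust-extraction inlet box. Take the red-handled hook from its rest, fish the paperweight out by its brass hoop without touching it with the gripper, and set it down gently, upright and free of the hook, in the wooden tray. Then hang the hook back on its rest, and leave the cup, the tin and the wooden blank where they are.

Things in the scene. Friction and masses are not known exactly. Their poses are not given: they have to be found in the camera images.
- inlet: White steel inlet box, fixed, open on top, clear panel on its +x side, duct stub (60 mm dia., 30 mm long) low on its -x side. Inside 120 mm (its x) by 78 mm (its y), walls 4 mm, floor 6 mm thick, rim 160 mm above the table. Origin: centre of its underside, on the table. The paperweight stands on its floor, 0 to 25 mm from the middle towards +x, so there is most room on the hoop's -x side.
- weight: Turned dark wooden paperweight, 46 mm dia., 35 mm high, with a fixed upright brass hoop on top, 77 mm high in all; about 0.14 kg. Origin: centre of its underside. Its z is up. The hoop lies in its own y-z plane, so a hook passes through it along its own x axis (either way).
- weight_loop (a point): Centre of the paperweight's hoop opening, 53.5 mm above the paperweight's underside. The opening is 37 mm high (35 to 72 mm above the underside) and 37 mm wide, slightly peaked at the crown; wire 5 mm thick. Axes as weight.
- hook: Steel hook hanging upright in its rest, 0.11 kg: 6 mm round shank, red square handle on top. Origin: on the shank's axis at the lowest bend's centreline (3 mm above the lowest point); z runs up to the handle. The bend goes to +x: lowest 8 to 14 mm out, then up to the blunt tip 22 mm out, 12 mm up (centreline). Round collar 36 mm dia., 6 mm thick, underside 106 mm above the origin.
- hook_grip (a point): Centre of the hook's red handle, 140 mm above the hook's origin. The handle is 22 x 22 mm square and 56 mm tall (28 mm above and below this point), sides along its x and y; 34 mm from here down to the underside of the collar. Axes as hook: x points the way the hook's tip points.
- rest: Fixed wooden post with two level steel prongs along its x, open towards its -x. Prong tops and post top 140 mm above the table; gap 20 mm wide; prongs from x -47 to the post at +45 mm. The shank hangs in the gap, collar on the prongs, handle centre 174 mm above the table. To take it off: lift it about 10 mm and draw it out to -x. Origin: middle of the gap, at table level.
- tray: Shallow light-wood tray, fixed, 170 (its x) x 150 (its y) x 20 mm high, walls and floor 6 mm thick. Origin: centre of its underside, on the table.
- cup: Bystander: small turned wooden cup, 64 mm dia., 60 mm high. Origin: centre of its underside.
- tin: Bystander: round wax tin, 64 mm dia., 50 mm high. Origin: centre of its underside.
- blank: Bystander: upright round wooden blank, 52 mm dia., 50 mm high. Origin: centre of its underside.
Things that resemble listed ones, but are neither listed nor needed, are in the scene too. There is more than one size of the tray; the job needs the largest.

How it is judged:
On the way, in this order (a step that is already met when the one before it is completed fails the run):
1. the paperweight hangs on the hook, clear above the inlet box (height (world z) of weight above 0.162 m and contact force between hook and weight above 0.2 N), for 0.2 s.
2. the paperweight stands upright and at rest in the tray, free of the hook (x of weight in the frame of tray between -0.065 and 0.065 m and y of weight in the frame of tray between -0.055 and 0.055 m and z of weight in the frame of tray below 0.014 m and angle between weight's own z axis and vertical below 0.12 rad and linear speed of weight below 0.02 m/s and contact force between weight and hook below 0.05 N), for 0.2 s.
At the end, for the whole second after the job is handed in: The paperweight stands upright (within 0.12 rad) and at rest on the tray's floor, not touching the hook; the hook hangs upright and still in the rest, its collar on the prongs (handle centre within 12 mm of the gap's middle line and 8 mm of its hanging height) (all of step 2 and x of hook_grip in the frame of rest between -0.032 and 0.04 m and y of hook_grip in the frame of rest between -0.012 and 0.012 m and z of hook_grip in the frame of rest between 0.164 and 0.182 m and angle between hook_grip's own z axis and vertical below 0.12 rad and linear speed of hook below 0.03 m/s).
It fails at once if the gripper touches the paperweight (contact force between the fingers and weight above 0.5 N).
It fails at once if the paperweight is dropped or flung (over 0.8 m/s) (linear speed of weight above 0.8 m/s).
It fails at once if a bystander is moved by more than 25 mm (distance of any of cup, tin, blank from where it was at the start of the episode above 0.025 m).
It also fails if it takes over 72 s, if anything falls off the work surface, if the arm or the gripper's body presses on something with over 40 N, if the wrist force passes 120 N, or if a joint passes its speed limit or range.

### The arm

A 6-joint arm with a two-finger parallel gripper is mounted at the origin on the work surface. World frame = base frame: x ahead of the robot, y to its left, z up, the work surface at z = 0. Lengths are in m, angles in rad, forces in N, time in s.
With the tool pointing down it reaches from about 0.275 to 0.75 m from the base axis. Payload 10.2 kg.
Tool frame: the origin (TCP) lies midway between the tips of the shut fingers; the grasp point (between the pads) lies 19 mm behind it (env.hold_point_z is the distance from the TCP to the grasp point, in m); z points along the fingers, y is the line along which they close (so a half turn about z gives the same grasp; the last joint's range is limited). The gripper opens to 85 mm and grips with 20 to 120 N. Pads are 22 mm wide; open, the fingers measure 114 mm over their backs; the gripper's body (76 mm by 85 mm) begins 54 mm behind the grasp point. The pads swing forward as they close: fully open they stand 13 mm farther back than shut.
Start: joints at [-1.327, 0.313, 1.498, -0, 1.331, -0.223], TCP at [0.236, -0.469, 0.231] pointing down, gripper open.
Joint ranges: [-2.94, 2.94], [-0.97, 2.17], [0.19, 2.56], [-1.23, 4.37], [0.02, 3.11], [-2.88, 2.88]. Speed limits (rad/s): [2.39, 2.39, 3.01, 3.14, 3.14, 3.14].

### API

Orientations are given as a unit quaternion [x, y, z, w].
In Python, from bench import env, kinematics, monitor, eyes, job gives the robot as it stands. The module is installed in compiled form; this text tells all that it offers. Calls block until the motion is done:
- env.reach(position, orientation): joint-space move of the TCP to a pose.
- env.movel(position, velocity=0.15, frame=None, guard=None): straight line of the TCP; frame=None keeps the orientation; velocity is the mean speed in m/s. With guard (N) it stops when the force on the tool has changed by that much, and returns True; else False.
- env.set_joints(angles): joint-space move.
- env.release() and env.close_gripper(effort=None): open the fingers fully, or close them until they stop; effort is the grip in N (None keeps the last).
- env.hold(seconds).
- kinematics.ik(position, orientation): joint angles nearest the present ones, or None.
- monitor.sense(): the state.
- eyes.grab_frame(name): name is "side" or "top"; returns a dict with "frame" (420x560x3 uint8, red, green, blue), "mtx" (3x3 intrinsics, pixels), "view" (4x4, takes a point from world to camera coordinates). Camera axes: x right, y down, z forward; pixel columns grow to the right and rows downward; lengths in m; the calibration is good to about 2 mm. A picture is of the moment at which its call begins. There is no depth.
A pose or a line that the arm cannot do raises env.MotionError and nothing moves.
- job.hand_in(): hands the job in; it is judged then, once.
The state is a dict: "clock": time; "joints": joint angles; "qvel": joint speeds; "joint_efforts": joint torques, N m; "position": TCP position; "ee_rot": TCP orientation; "contact_force": force on the tool from outside, world axes, zero at the start; "ft_torque": the same for the moment, N m; "finger_gap": opening from 0.0 (shut) to 1.0 (fully open); "gripper_force": force on a finger pad.
Only numpy, scipy, OpenCV 4.12 (cv2) and the standard library are available. Lean on these libraries where they do the work, as an engineer would, in place of code of your own. Each camera call takes 0.05 s, during which the arm holds its last target. There are 200 camera calls.

## Working session

There is one attempt and no reset: what is moved stays moved. The work goes in short steps, each a Python script; the robot and the scene stay as the last script left them, time stands still between calls to the robot, and variables do not carry over. Pictures are saved under pics/ and viewed, at most 10 in all, crops included, and the job is handed in when it is done.

```bash
mkdir -p pics; ls; cat > h.py <<'E'
from bench import env, kinematics, monitor, eyes, job
import numpy as np, cv2
from scipy.spatial.transform import Rotation as R
def snap(n,f): 
    d=eyes.grab_frame(n); cv2.imwrite(f,d["frame"][:,:,::-1]); np.savez(f[:-3]+"npz",**d); return d
def ray(d,u,v):
    V=d["view"]; r=V[:3,:3].T@np.linalg.solve(d["mtx"],[u,v,1]); return -V[:3,:3].T@V[:3,3], r
def onz(d,u,v,z):
    c,r=ray(d,u,v); return c+r*(z-c[2])/r[2]
def proj(d,p):
    q=d["view"][:3,:3]@np.asarray(p)+d["view"][:3,3]; q=d["mtx"]@q; return q[:2]/q[2]
E
python3 - <<'E'
from h import *
for n in("top","side"):
    d=snap(n,f"pics/{n}0.png"); print(n,ray(d,280,210))
E
```

```text
pics
top (array([ 0.44874015, -0.07923123,  1.23259537]), array([ 0.09152494,  0.01156301, -0.99579952]))
side (array([ 0.48326183, -0.95070856,  0.86230323]), array([ 0.08625788,  0.73793033, -0.66956705]))
```

View pics/top0.png

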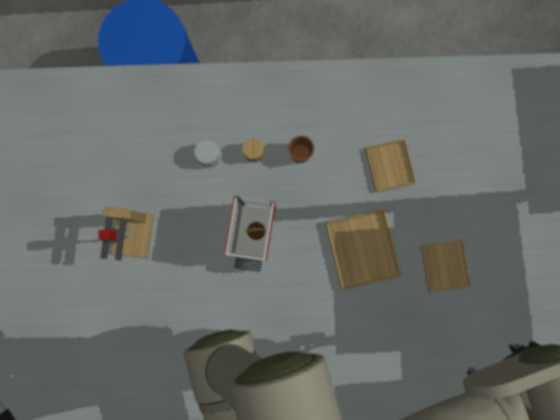

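View pics/side0.png

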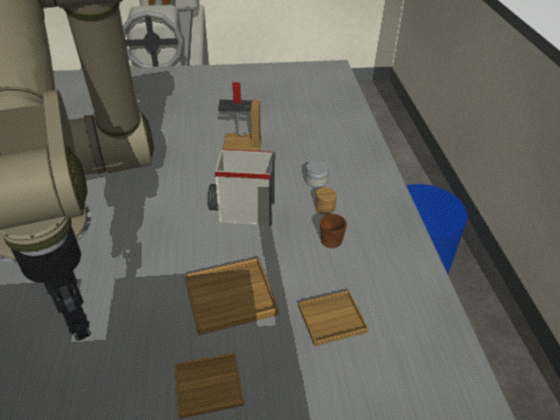

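The top view shows three trays: a large one at (363,249), and small ones at (390,165) and (445,266). The large one is the target. The hook has a red handle at (108,235), the inlet is at (250,230) with the paperweight at (256,231), and the bystanders are at (207,152), (253,149) and (301,149). There is only one hook and one box. Next I'll take close crops.

```bash
python3 - <<'E'
import cv2,numpy as np
t=cv2.imread("pics/top0.png");s=cv2.imread("pics/side0.png")
a=cv2.resize(t[190:280,90:165],None,fx=5,fy=5,interpolation=cv2.INTER_CUBIC)
b=cv2.resize(t[190:280,215:290],None,fx=5,fy=5,interpolation=cv2.INTER_CUBIC)
cv2.imwrite("pics/c1.png",np.hstack([a,b]))
a=cv2.resize(s[75:235,200:290],None,fx=3.7,fy=3.7,interpolation=cv2.INTER_CUBIC)
b=cv2.resize(t[200:300,315:415],None,fx=4.2,fy=4.2,interpolation=cv2.INTER_CUBIC)
b=cv2.copyMakeBorder(b,0,a.shape[0]-b.shape[0],0,0,cv2.BORDER_CONSTANT)
cv2.imwrite("pics/c2.png",np.hstack([a,b])); print(a.shape,b.shape)
E
```

```text
(592, 333, 3) (592, 420, 3)
```

View pics/c1.png

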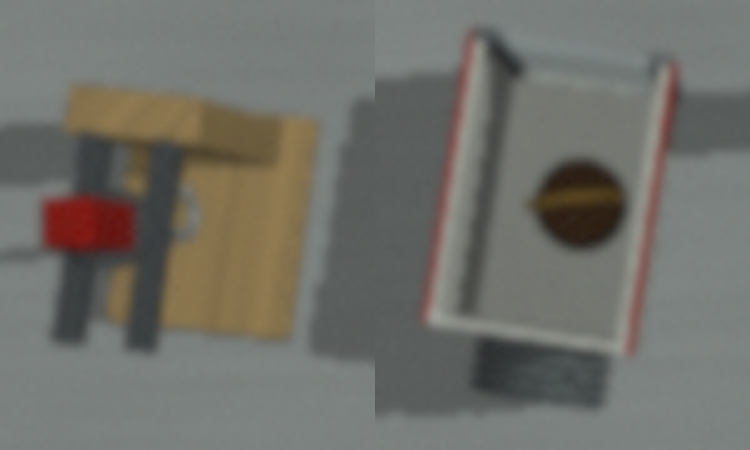

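View pics/c2.png

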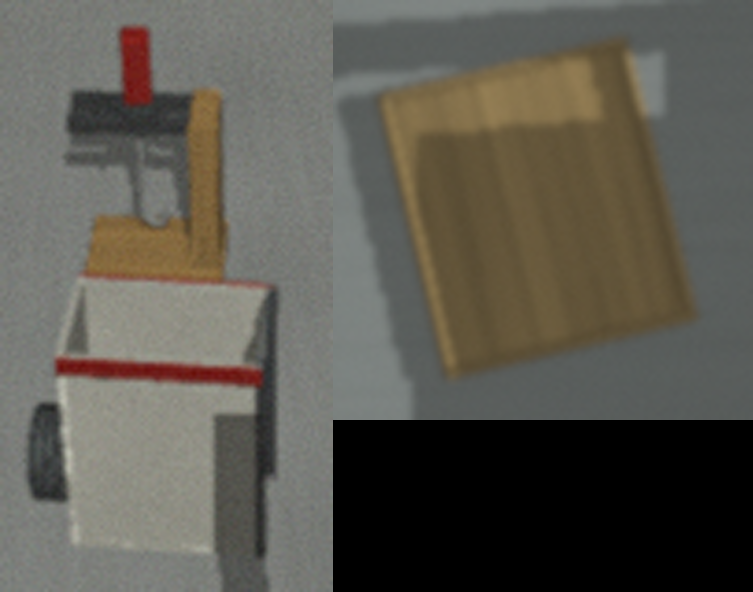

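The crops show the rest's gap running from (105,346) to (130,141) in crop 1, open towards the robot, with the handle spanning 43–135 × 198–248. The box rim corners are clear, and the hoop runs from (530,205) to (622,193) over a disc centred at (580,204). The tray corners show in crop 2. Now I'll compute the poses.

```bash
python3 - <<'E'
from h import *
np.set_printoptions(precision=4,suppress=True)
t=dict(np.load("pics/top0.npz")); s=dict(np.load("pics/side0.npz"))
A=lambda x,y,x0=90,y0=190,f=5:(x0+(x+.5)/f-.5,y0+(y+.5)/f-.5)
T=lambda x,y,z,x0=90:onz(t,*A(x,y,x0),z)
ang=lambda v:np.degrees(np.arctan2(v[1],v[0]))
# rest
a=T(105.5,346,.14);b=T(130,141,.14);print("gap tip,post",a,b,np.linalg.norm(b-a),ang(b-a), "origin",a+.047*(b-a)/np.linalg.norm(b-a))
# inlet
c=[T(x,y,.16,215-75) for x,y in((472,30),(678,62),(428,322),(632,353))]
# crop b starts at x=375 -> 75 px: offset
m=np.mean(c,0);print("inlet",m,ang(c[0]-c[2]),ang(c[1]-c[3]),ang(c[0]-c[1])-90,[np.linalg.norm(c[i]-c[j]) for i,j in((0,2),(1,3),(0,1),(2,3))])
w=T(580,203,.041,140);print("weight",w)
h0=T(534,204,.06,140);h1=T(619,193,.06,140);print("hoop",h0,h1,np.linalg.norm(h1-h0),ang(h0-h1)-90)
th=np.radians(ang(c[0]-c[2]));Rz=R.from_euler('z',th).as_matrix();print("weight in inlet",Rz.T@(w-m))
# tray
q=[onz(t,*A(x-333,y,315,200,4.2),.02) for x,y in((382,97),(627,42),(694,318),(450,378))]
print("tray",np.mean(q,0),[np.linalg.norm(q[i]-q[j]) for i,j in((0,1),(1,2),(2,3),(3,0))],ang(q[0]-q[3]),ang(q[0]-q[1]))
# handle from two views
u=A(134,28,200,75,3.7)
cs,rs=ray(s,*u)
print("handle side projected pts: top px",u,"bot",A(139,103,200,75,3.7))
o=a+.047*(b-a)/np.linalg.norm(b-a)
d=(b-a)/np.linalg.norm(b-a)
for k in(-.03,-.02,-.01,0,.01,.02):
  p=o+k*d
  f=lambda z:(np.r_[p[:2],z])
  print(k,"top cam handle top",(proj(t,f(.202))-[90,190]+.5)*5-.5,"bot",(proj(t,f(.146))-[90,190]+.5)*5-.5,"side top",(proj(s,f(.202))-[200,75]+.5)*3.7-.5)
E
```

```text
gap tip,post [0.4527 0.3075 0.14  ] [0.5426 0.2971 0.14  ] 0.09046664576156012 -6.634622131466826 origin [0.4994 0.3021 0.14  ]
inlet [ 0.5106 -0.0011  0.16  ] -9.638499798082618 -10.50180428018657 -10.574228439671828 [np.float64(0.12780256828043304), np.float64(0.1273009981312186), np.float64(0.09080297805653612), np.float64(0.0888780921549653)]
weight [ 0.5113 -0.0054  0.041 ]
hoop [0.5105 0.0151 0.06  ] [ 0.5145 -0.0252  0.06  ] 0.04049754186973936 5.694227835409464
weight in inlet [ 0.0014 -0.0042 -0.119 ]
tray [ 0.4587 -0.2655  0.02  ] [np.float64(0.14675725573673015), np.float64(0.16364339125522231), np.float64(0.14502427887077354), np.float64(0.1662080686117754)] 11.473756866073806 100.96664143210921
handle side projected pts: top px (235.85135135135135, 82.20270270270271) bot (237.2027027027027, 102.47297297297297)
-0.03 top cam handle top [ 57.4775 305.9093] bot [105.2996 307.1106] side top [88.4193 31.6928]
-0.02 top cam handle top [ 60.408  281.7949] bot [108.0378 284.2341] side top [101.9702  31.8945]
-0.01 top cam handle top [ 63.3331 257.7247] bot [110.7713 261.3975] side top [115.5209  32.0963]
0 top cam handle top [ 66.2528 233.6987] bot [113.5    238.6006] side top [129.0715  32.298 ]
0.01 top cam handle top [ 69.1672 209.7167] bot [116.224  215.8433] side top [142.622   32.4998]
0.02 top cam handle top [ 72.0763 185.7786] bot [118.9432 193.1256] side top [156.1724  32.7015]
```

```bash
cat >> h.py <<'E'
np.set_printoptions(precision=4,suppress=True)
REST=np.array([.4994,.3021]); RY=np.radians(-6.6); HOOK=REST+.004*np.array([np.cos(RY),np.sin(RY)])
def quat(yaw): # tool down, tool x along hook x (yaw)
    return (R.from_euler('z',yaw)*R.from_euler('x',np.pi)).as_quat()
def rot(yaw): return np.array([np.cos(yaw),np.sin(yaw)])
E
python3 - <<'E'
from h import *
for p,y in(((*HOOK,.159),RY),((.5,0,.39),.1),((.459,-.265,.3),.1)):
    print(kinematics.ik(p,quat(y)),kinematics.ik(p,quat(y+np.pi)))
env.release()
p=monitor.sense()["position"]; env.movel([p[0],p[1],.35])
env.reach([*HOOK,.34],quat(RY))
env.movel([*HOOK,.159],.12)
env.close_gripper(60); s=monitor.sense(); print(s["finger_gap"],s["gripper_force"],s["position"],s["contact_force"],s["clock"])
env.movel([*HOOK,.172],.05)
q=HOOK-.10*rot(RY); env.movel([*q,.172],.08)
env.movel([*q,.33],.12)
s=monitor.sense();print(s["position"],s["contact_force"],s["clock"],s["finger_gap"])
snap("side","pics/s1.png");d=snap("top","pics/t1.png")
a=cv2.imread("pics/s1.png")[30:230,130:330];b=cv2.imread("pics/t1.png")[150:300,30:180]
d=dict(np.load("pics/s1.npz")); print(proj(d,[*q,.314-.14+.0]),proj(d,[*q,.35]))
cv2.imwrite("pics/c3.png",np.hstack([cv2.resize(a,(400,400)),cv2.resize(b,(400,400))]))
E
```

```text
[ 0.3404  0.509   1.4043 -0.      1.2282  2.0263] [ 0.3404  0.509   1.4043  0.      1.2282 -1.1152]
[-0.2348  0.1998  1.2385 -0.      1.7032  1.236 ] [-0.2348  0.1998  1.2385  0.      1.7032 -1.9055]
[-0.7448  0.2849  1.3571 -0.      1.4995  0.726 ] [-0.7448  0.2849  1.3571  0.      1.4995 -2.4156]
0.2496765043481291 61.06994032859802 [0.5034 0.3016 0.1592] [-0.4095  0.3087  1.4969] 6.3833
[0.4039 0.3131 0.3293] [-0.5526  0.1562 -1.7398] 9.6583 0.2504492351613733
[200.2964  92.0483] [193.86    29.8357]
```

View pics/c3.png

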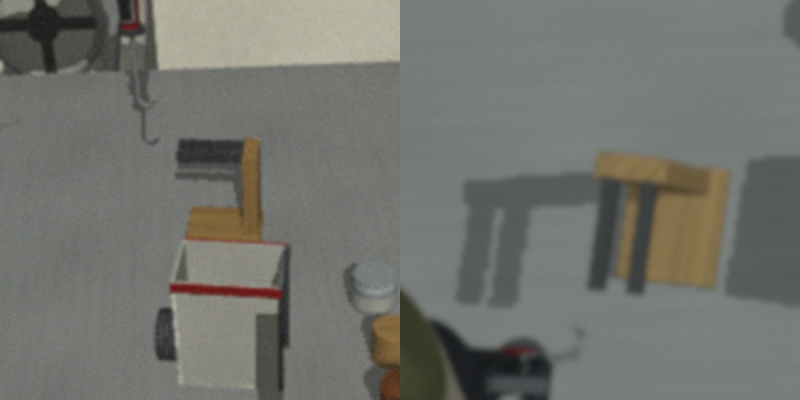

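The hook is held, tip towards +x in the side crop at about (145,105), and the rest is empty. Next I move it over the box.

```bash
cat >> h.py <<'E'
W=np.array([.5113,-.0054]); WY=.07
E
python3 - <<'E'
from h import *
q=W-.034*rot(WY)
env.reach([q[0],q[1],.335],quat(WY))
env.movel([*q,.31],.1)
s=monitor.sense();print(s["position"],s["clock"])
P=s["position"]; oz=P[2]-.125
d=snap("side","pics/s2.png");snap("top","pics/t2.png")
f=4;x0,y0=190,60
for n,p in(("origin",[*q,oz]),("tip",[*(q+.022*rot(WY)),oz+.012]),("collar",[*q,oz+.106])): print(n,(proj(d,p)-[x0,y0]+.5)*f-.5)
cv2.imwrite("pics/c4.png",cv2.resize(cv2.imread("pics/s2.png")[y0:y0+140,x0:x0+110],None,fx=f,fy=f,interpolation=cv2.INTER_CUBIC))
E
```

```text
[ 0.4774 -0.0072  0.3102] 11.4083
origin [163.0954 382.3104]
tip [200.5413 361.5153]
collar [152.5381 221.6011]
```

View pics/c4.png

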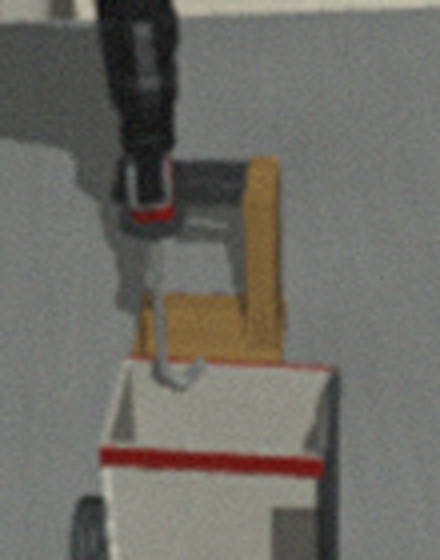

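The hook's bend is at (163,383) and its tip at (200,363), both within a pixel or so of the prediction. Next come the descent, hooking and lift.

```bash
python3 - <<'E'
from h import *
F=lambda:monitor.sense()["contact_force"]
q=W-.034*rot(WY)
print("down",env.movel([*q,.181],.06,guard=6),F())
q=W-.010*rot(WY)
print("in",env.movel([*q,.181],.03,guard=4),F(),monitor.sense()["position"])
env.hold(.3);f0=F()
print("up",env.movel([*q,.215],.03,guard=8)); env.hold(.3); print(F()-f0,monitor.sense()["position"],monitor.sense()["clock"])
d=snap("top","pics/t3.png");e=snap("side","pics/s3.png")
cv2.imwrite("pics/c5.png",np.hstack([cv2.resize(x["frame"][r:r+100,c:c+100,::-1],(400,400),interpolation=cv2.INTER_CUBIC) for x,r,c in((d,180,200),(e,120,190))]))
E
```

```text
down False [-0.2826 -0.0208 -1.7452]
in False [ 1.4499 -0.7027 -1.0403] [ 0.5012 -0.0061  0.181 ]
up False
[ 0.0667 -0.0514 -1.5392] [ 0.5013 -0.0061  0.2149] 16.6417
```

The load rose by 1.5 N, so the weight is on the hook.

```bash
python3 - <<'E'
from h import *
p=monitor.sense()["position"]
print(env.movel([p[0],p[1],.41],.07,guard=10)); env.hold(.8)
s=monitor.sense();print(s["contact_force"],s["position"],s["clock"])
d=snap("top","pics/t4.png");e=snap("side","pics/s4.png")
cv2.imwrite("pics/c6.png",np.hstack([cv2.resize(x["frame"][r:r+130,c:c+130,::-1],(400,400),interpolation=cv2.INTER_CUBIC) for x,r,c in((d,160,190),(e,50,175))]))
E
```

```text
False
[ 0.6238 -0.0327 -3.6783] [ 0.5013 -0.0061  0.41  ] 20.475
```

View pics/c6.png

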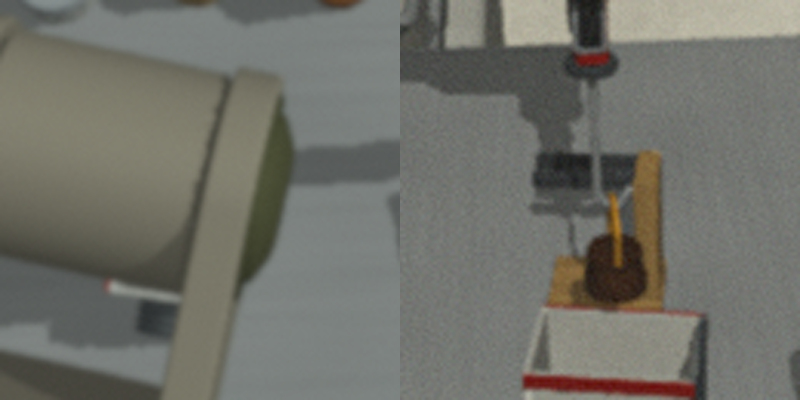

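The paperweight hangs on the hook well above the box (side crop: hoop at (613,215), body at (615,270)). Next I carry it to the tray and set it down.

```bash
python3 - <<'E'
from h import *
F=lambda:monitor.sense()["contact_force"]
q=np.array([.4587,-.2655])-.011*rot(WY)
env.movel([*q,.41],.1); env.hold(1)
env.movel([*q,.225],.08); env.hold(.8); f0=F()
env.movel([*q,.203],.03)
env.movel([*q,.182],.015); env.hold(.4)
s=monitor.sense();print(F()-f0,s["position"],s["clock"])
d=snap("top","pics/t5.png");e=snap("side","pics/s5.png")
cv2.imwrite("pics/c7.png",np.hstack([cv2.resize(x["frame"][r:r+130,c:c+130,::-1],(400,400),interpolation=cv2.INTER_CUBIC) for x,r,c in((d,180,300),(e,210,165))]))
E
```

```text
[1.5029 0.0352 0.8058] [ 0.4477 -0.2663  0.182 ] 30.475
```

View pics/c7.png

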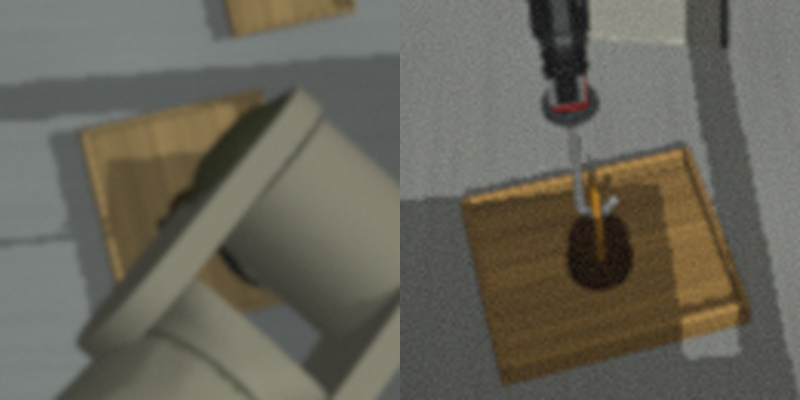

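The paperweight stands in the tray, upright, with its hoop at (597,180–260). The bend is inside the hoop and below the crown. The lateral force is odd, so I'll check it before withdrawing.

```bash
python3 - <<'E'
from h import *
p=np.array([.4587,-.2655])-.011*rot(WY)
F=lambda:(env.hold(.2),monitor.sense()["contact_force"])[1]
print(F())
for k in(.0,-.003,.003):
    q=p+k*rot(WY); env.movel([*q,.180],.02); print(k,F(),monitor.sense()["position"])
q=p-.006*rot(WY);env.movel([*q,.180],.02); print(F())
print(monitor.sense()["clock"])
E
```

```text
[-0.2005 -0.1921 -1.5342]
0.0 [ 0.0635 -0.3074 -1.1398] [ 0.4477 -0.2663  0.18  ]
-0.003 [-0.6295  0.5963 -0.9413] [ 0.4447 -0.2665  0.18  ]
0.003 [ 0.2766 -0.185   0.032 ] [ 0.4507 -0.2661  0.18  ]
[ 0.5175  0.8095 -1.6045]
33.175
```

That was only sensor noise, so the hook is free. I'll withdraw, rise and check.

```bash
python3 - <<'E'
from h import *
p=np.array([.4587,-.2655])-.011*rot(WY)
q=p-.040*rot(WY)
print(env.movel([*q,.180],.04,guard=6)); env.movel([*q,.34],.12)
b=HOOK-.10*rot(RY)
env.reach([*b,.34],quat(RY)); env.hold(.3)
s=monitor.sense();print(s["position"],s["clock"],s["finger_gap"])
d=snap("top","pics/t6.png");e=snap("side","pics/s6.png")
x0,y0=130,30; P=s["position"]
g=(P[:2]); oz=P[2]-.125
for n,p in(("origin",[*g,oz]),("tip",[*(g+.022*rot(RY)),oz+.012])): print(n,(proj(e,p)-[x0,y0]+.5)*4-.5)
cv2.imwrite("pics/c8.png",np.hstack([cv2.resize(x["frame"][r:r+h,c:c+h,::-1],(400,400),interpolation=cv2.INTER_CUBIC) for x,r,c,h in((d,190,305,110),(e,30,130,100))]))
E
```

```text
False
[0.4042 0.3129 0.34  ] 38.05 0.248390933679006
origin [277.3527 195.69  ]
tip [308.2978 179.8943]
```

View pics/c8.png

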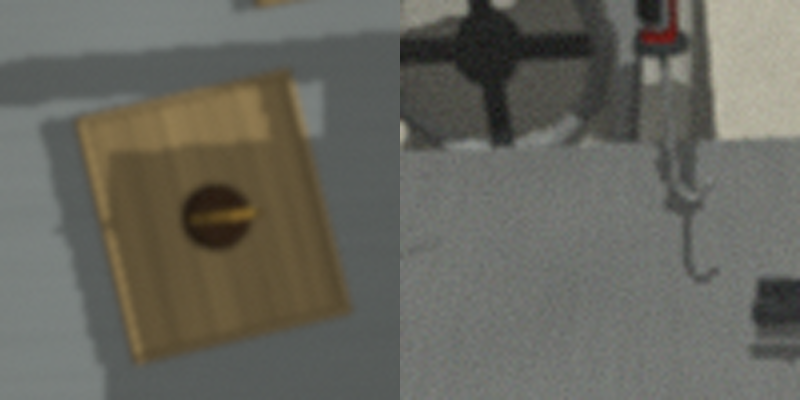

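The paperweight stands upright near the tray's centre at (217,216), and the hook is still seated in the grip as predicted. Now I hang it back.

```bash
python3 - <<'E'
from h import *
b=HOOK-.10*rot(RY)
env.movel([*b,.172],.1)
print(env.movel([*HOOK,.172],.05,guard=8))
print(env.movel([*HOOK,.1585],.025,guard=6),monitor.sense()["position"],monitor.sense()["contact_force"])
env.release(); env.hold(.3)
env.movel([*HOOK,.34],.1); env.hold(1)
c=np.r_[HOOK-.2*rot(RY),.36]; env.movel(c,.15)
e=snap("side","pics/s7.png");d=snap("top","pics/t7.png"); print(monitor.sense()["clock"])
cv2.imwrite("pics/c9.png",np.hstack([cv2.resize(x["frame"][r:r+h,c:c+h,::-1],(400,400),interpolation=cv2.INTER_CUBIC) for x,r,c,h in((d,180,70,100),(e,70,190,100))]))
E
```

```text
False
True [0.5032 0.3016 0.1591] [-1.5832 -0.3914  5.694 ]
48.15
```

View pics/c9.png

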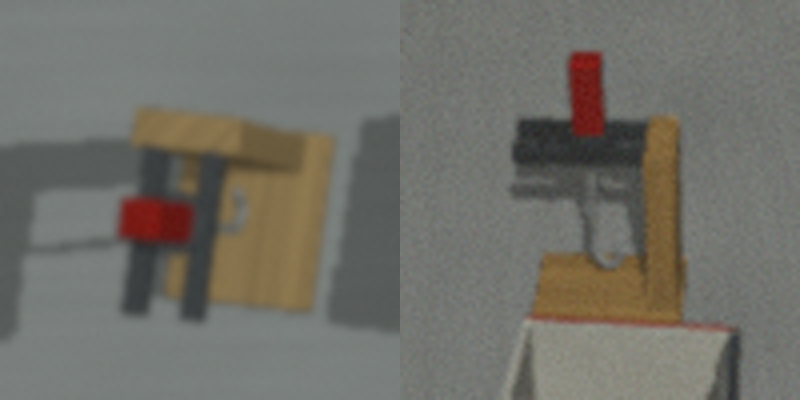

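The hook hangs upright in the rest: handle at (587,95) in the side crop and (155,220) in the top crop, the same as at the start.

```bash
python3 -c "
from h import *
print(job.hand_in())"
```

```text
the job is handed in; nothing more can be done
None
```

The job is handed in at about 48 s of the 72 s allowed: in the last pictures the paperweight stood upright and free of the hook near the centre of the largest tray and the hook hung upright on its rest. The hand-in returned no verdict, and I did not re-measure the cup, tin and blank, though no move went near them.

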